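# Pack a centrifuge bucket with spacer rings

### The arm

A 6-joint arm with a two-finger parallel gripper is mounted at the origin on the work surface. World frame = base frame: x ahead of the robot, y to its left, z up, the work surface at z = 0. Lengths are in mm, angles in degrees, forces in N, time in s.
With the tool pointing down it reaches from about 325 to 775 mm from the base axis. Payload 9.3 kg.
Tool frame: the origin (TCP) lies midway between the tips of the shut fingers; the grasp point (between the pads) lies robot.grip_depth behind it (robot.grip_depth is the distance from the TCP to the grasp point, in mm); z points along the fingers, y is the line along which they close (so a half turn about z gives the same grasp; the last joint's range is limited). The gripper opens to 85 mm and grips with 20 to 120 N. Pads are 22 mm wide; open, the fingers measure 114 mm over their backs; the gripper's body (76 mm by 85 mm) begins 54 mm behind the grasp point. The pads swing forward as they close: fully open they stand 13 mm farther back than shut.
Start: joints at [55.886, 14.817, 1.232, 76.415, 0, 81.257], TCP at [235.66, 496.952, 231.279] pointing down, gripper open.
Joint ranges: [-174.27, 174.27], [-52.1, 104.24], [-59.71, 78.15], [-110.17, 111.67], [-87.03, 83.33], [-180, 180]. Speed limits (degrees/s): [127.2, 127.2, 159.86, 180, 180, 180].

### API

Orientations are given as a 3x3 rotation matrix whose columns are the frame's x, y, z axes.
In Python, from bench import robot gives the robot as it stands.
- The arm moves only by the tool shift_gripper, called after "Emit:" by a JSON object that holds its "op" and its "data", one argument or row to a line. Schema: {"type":"object","properties":{"plan":{"type":"array","items":{"type":"array","items":{"type":"array","items":{"type":"number"},"minItems":6,"maxItems":6},"minItems":1,"maxItems":12},"minItems":1,"maxItems":1},"finger_gap":{"type":"number"},"squeeze":{"type":"number"},"only":{"type":"string"},"quiet":{"type":"boolean"},"lines":{"type":"string"}},"required":["plan"],"additionalProperties":false}. plan is a list that holds a single list of rows (three levels of brackets), with 1 to 12 rows, each of 6 numbers: dx, dy, dz in fractions of the full range, 1 being 0.6 m, then a rotation vector rx, ry, rz in parts of the range, where 1.0 means 360 degrees; each row is the pose to reach, as a shift and turn from the pose commanded when the call began, along the tool's axes at that moment; what a row does not reach only later rows make up. A row lasts 1/10 s, in which the tool goes at most 50 mm and 8.59 degrees, less where a joint would pass 70% of its speed; a pose out of reach is approached as far as the arm can. finger_gap is the finger opening in mm, set as the call begins (left out keeps the last). The fingers move at their own pace and stop on an object; squeeze is the grip in N (left out, the last holds). Time passes only in rows, so rows that do not move let the fingers close. The tool returns the time, the measured TCP pose, the force, the opening and the grip force at its end. only (a regular expression) keeps the lines of the reply that match it, lines (a string "A,B") keeps lines A to B, and quiet returns only ok. Shift and turn numbers lie between -1 and 1, and a call with a number outside is refused. Input that does not fit is refused with a message, and nothing moves.
- robot.sense(): the state, without advancing time (a new reading comes with each control period).
- robot.read_camera(name): name is "scene" or "top"; returns the picture (420x560x3 uint8, red, green, blue); there is no depth.
- robot.camera_params(name): a dict with "fx", "fy", "cx", "cy" (pixels), "extrinsics" (4x4, takes a point from world to camera coordinates). Camera axes: x right, y up, looking along -z (the intrinsics and any distortion apply to the point x, -y, -z); pixel columns grow to the right and rows downward; lengths in mm; the calibration is good to about 2 mm. A picture is of the moment at which its call begins. camera_params takes no time and is no camera call.
- robot.finish_job(): hands the job in; it is judged then, once.
The state is a dict: "t": time; "joints": joint angles; "qd": joint speeds; "tau": joint torques, N m; "tcp_pos": TCP position; "ee_rot": TCP orientation; "ft_force": force on the tool from outside, world axes, zero at the start; "moment": the same for the moment, N m; "grip_width": finger opening in mm; "grip_force": force on a finger pad.
Only numpy, scipy, OpenCV 4.12 (cv2) and the standard library are available. Lean on these libraries where they do the work, as an engineer would, in place of code of your own. Each camera call takes 0.05 s, during which the arm holds its last target. There are 200 camera calls.

### The job

The centrifuge bucket needs its spacer column made up for short tubes: one ring already lies at the bottom, so drop the thick narrow ring from the tray in on top of it, then the thin narrow ring on top of that, all lying flat in one column. Then shut the bucket's flip cap fully. Leave the wide ring in the tray, the tube rack, the jar and the glove box where they are.

Things in the scene. Friction and masses are not known exactly. Their poses are not given: they have to be found in the camera images.
- bucket: Fixed upright round aluminium bucket, 54 mm across, bore 42.5 mm, rim 62 mm above the bench, on a grey round foot 90 mm across and 10 mm high. Origin: centre of the underside, on the bore axis; z up; +x points to the side where the cap's hinge is. A hinge lug 9 mm thick, 22 mm wide stands outside the wall at +x, up to the rim.
- bucket_mouth (a point): Centre of the bucket's open mouth, level with the rim, 62 mm above the bench. The narrow rings (40 mm) go in with a little over 1 mm of play all round; fingers do not fit beside them, so a ring is held near its top, its lower edge let a few mm into the mouth, and released to fall.
- bucket_floor (a point): Centre of the flat floor inside the bucket, 10 mm above the bench, 52 mm below the mouth.
- cap_hinge (a point): Point on the cap's hinge axis, which runs along the bucket's y: 33 mm from the bore axis towards the bucket's +x, 65 mm above the bench.
- cap (a joint): Bucket's flip cap: grey disc 54 mm across, 6 mm thick, with a tab 22 mm wide at its free edge, its end 72 mm from the hinge axis. Rad: 0 shut (level, resting over the rim, top 69 mm above the bench), 1.57 upright on the bucket's +x side, 2.1 leaning away. The hinge is stiff (0.025 N m), so the cap stays where left; it starts open, and a push of about 1 N on its outer face swings it shut.
- cap_tab (a point): Middle of the outer face of the cap's tab (the face that looks up when shut), 66 mm from the hinge axis and 4 mm off the plane through it.
- tray: Fixed shallow steel tray, 170 mm along its x, 280 mm along its y, rim 12 mm high, wall and floor 3 mm thick (floor 3 mm above the bench). Origin: centre of its underside. The three loose rings lie flat in it, in a row along its y about 85 mm apart, in any order.
- ring_base: Black plastic ring already lying at the bottom of the bucket: 40 mm outside, 18 mm hole, 10 mm thick, about 15 g. Origin: centre of its underside; z along its axis.
- ring_thick: Thick narrow black plastic ring, flat in the tray: 40 mm outside, 18 mm hole, 16 mm thick, about 24 g. Origin: centre of its underside; z up along its axis.
- ring_thin: Thin narrow black plastic ring, flat in the tray: 40 mm outside, 18 mm hole, 10 mm thick, about 15 g. Origin: centre of its underside; z up along its axis.
- ring_wide: Wide black plastic ring, flat in the tray, not for this bucket: 58 mm outside, 28 mm hole, 12 mm thick. Origin: centre of its underside. Leave it alone.
- rack: White sample-tube rack with four capped tubes, 50 mm along x, 160 mm along y, 101 mm high, beyond the work. Origin: centre of its underside. Leave it alone.
- jar: White plastic screw-top jar, 60 mm across, 75 mm high, at the far left. Origin: centre of its underside. Leave it alone.
- glove_box: Glove box, 90 x 150 x 70 mm, at the far right. Origin: centre of its underside. Leave it alone.

How it is judged (in metres and radians):
On the way, in this order (a step that is already met when the one before it is completed fails the run):
1. the thick narrow ring lies flat on the ring at the bottom of the bucket (z of ring_base in the frame of bucket between 0.007 and 0.013 m and horizontal distance between each of ring_base, ring_thick and bucket_floor below 0.005 m and angle between each of ring_base, ring_thick's own z axis and vertical below 0.12 rad and z of ring_thick in the frame of bucket between 0.017 and 0.023 m), for 0.2 s.
2. the thin narrow ring lies flat on the thick one, in the bucket (z of ring_thick in the frame of bucket between 0.017 and 0.023 m and horizontal distance between each of ring_thick, ring_thin and bucket_floor below 0.005 m and angle between each of ring_thick, ring_thin's own z axis and vertical below 0.12 rad and z of ring_thin in the frame of bucket between 0.033 and 0.039 m), for 0.2 s.
3. the flip cap is shut (value of joint cap below 0.06 rad), for 0.2 s.
At the end, for the whole second after the job is handed in: Bottom to top in the bucket: base ring, thick ring, thin ring, each flat (within 0.12 rad), within 3 mm of its height in a close column (undersides 10, 20, 36 mm above the bucket's underside) and 5 mm of the bore axis; cap shut (under 0.06 rad) (all of step 2 and z of ring_base in the frame of bucket between 0.007 and 0.013 m and horizontal distance between ring_base and bucket_floor below 0.005 m and angle between ring_base's own z axis and vertical below 0.12 rad and value of joint cap below 0.06 rad); the robot touches nothing.
It fails at once if the wide ring is moved by more than 20 mm (distance of ring_wide from where it was at the start of the episode above 0.02 m).
It fails at once if the tube rack is moved by more than 20 mm (distance of rack from where it was at the start of the episode above 0.02 m).
It fails at once if the jar is moved by more than 20 mm (distance of jar from where it was at the start of the episode above 0.02 m).
It fails at once if the glove box is moved by more than 20 mm (distance of glove_box from where it was at the start of the episode above 0.02 m).
It also fails if it takes over 67 s, if anything falls off the work surface, if the arm or the gripper's body presses on something with over 40 N, if the wrist force passes 120 N, or if a joint passes its speed limit or range.

## Working session

There is one attempt and no reset: what is moved stays moved. The work goes in short steps, Python scripts to look and compute and a tool call to move; the robot and the scene stay as the last step left them, time stands still between calls to the robot, and variables do not carry over. Pictures are saved under pics/ and viewed, at most 10 in all, crops included, and the job is handed in when it is done.

```bash
ls; mkdir -p pics
```

Create h.py:
```python
import numpy as np,cv2
from bench import robot
def save(n,f): 
    im=robot.read_camera(n); cv2.imwrite(f,im[:,:,::-1]); return im
```

Run:
```python
from h import *
for n in("scene","top"):
    save(n,f"pics/{n}0.png"); p=robot.camera_params(n); print(n,{k:(np.round(v,3).tolist() if k=='extrinsics' else v) for k,v in p.items()})
s=robot.sense();print(s['t'],s['tcp_pos'],s['ee_rot'],s['grip_width'],robot.grip_depth)
```

```text
bench.py
pics
scene {'fx': 504.7185849598042, 'fy': 504.7185849598042, 'cx': 283.3351983418289, 'cy': 203.62670562005903, 'extrinsics': [[0.17, 0.986, 0.004, -110.456], [-0.529, 0.087, 0.844, 259.266], [0.831, -0.145, 0.537, -1464.021], [0.0, 0.0, 0.0, 1.0]]}
top {'fx': 501.0394005173161, 'fy': 501.0394005173161, 'cx': 272.1871192058092, 'cy': 209.0231223024528, 'extrinsics': [[0.043, -0.999, -0.002, -18.864], [0.972, 0.041, 0.232, -619.156], [-0.232, -0.012, 0.973, -872.7], [0.0, 0.0, 0.0, 1.0]]}
0.1 [235.52240426 496.75836148 230.71487942] [[-9.03561499e-01  4.28457893e-01 -6.72070594e-04]
 [ 4.28458383e-01  9.03560962e-01 -1.00051040e-03]
 [ 1.78580174e-04 -1.19197696e-03 -9.99999274e-01]] 85.43501510869532 18.700000000000003
```

View pics/scene0.png

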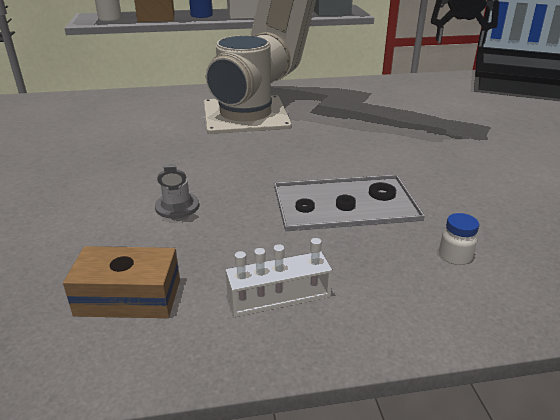

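View pics/top0.png

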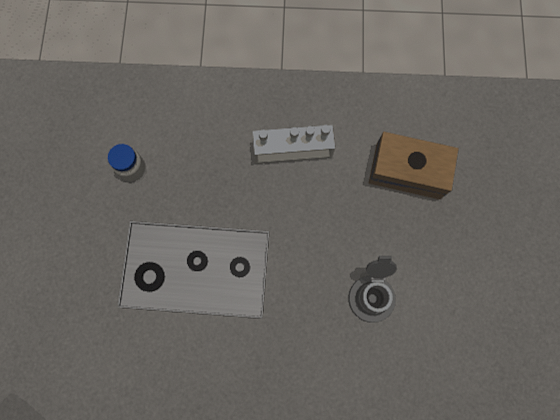

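Run:
```python
import cv2,numpy as np
s=cv2.imread('pics/scene0.png');t=cv2.imread('pics/top0.png')
R=lambda im,x,y,w,h,k:cv2.resize(im[y:y+h,x:x+w],None,fx=k,fy=k,interpolation=cv2.INTER_CUBIC)
a=R(s,285,175,120,50,5); b=R(s,145,155,66,66,5)
c=R(t,130,240,130,55,5); d=R(t,340,250,66,75,5)
p=np.zeros((600,600,3),np.uint8);p[:250]=a;p[250:580,:330]=b
p[250:580,330:600]=b[:,:270]*0
cv2.imwrite('pics/c1.png',p[:580])
p=np.zeros((275+325,650,3),np.uint8);p[:275]=c;p[275:600,:330]=d[:325]
cv2.imwrite('pics/c2.png',p)
```

```text
(no output)
```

View pics/c1.png

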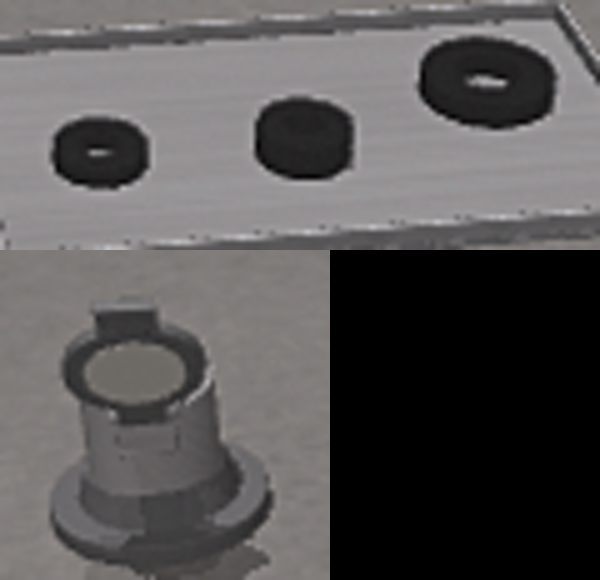

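View pics/c2.png

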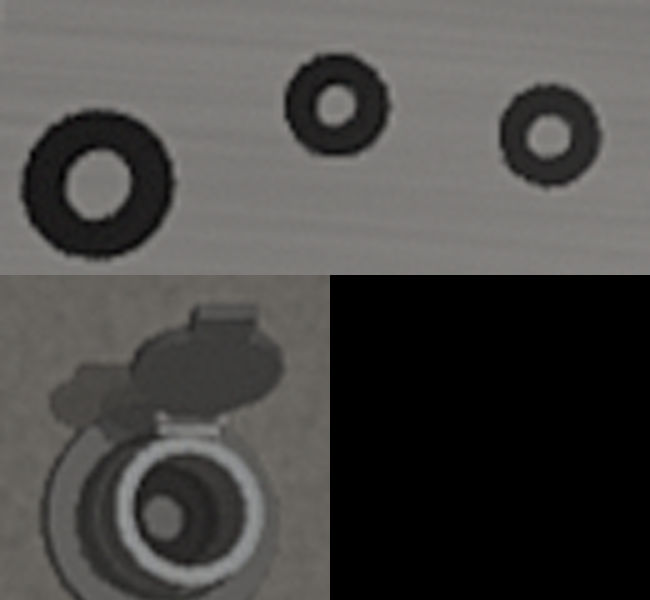

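Add to h.py:
```python
P={'scene':{'fx':0},'top':{'fx':0}}
def proj(n,X):
    p=robot.camera_params(n);E=np.array(p['extrinsics']);X=np.atleast_2d(X)
    c=X@E[:3,:3].T+E[:3,3]
    return np.c_[p['cx']+p['fx']*c[:,0]/-c[:,2],p['cy']-p['fy']*c[:,1]/-c[:,2]]
def tri(ps,pt):
    from scipy.optimize import least_squares
    r=least_squares(lambda X:np.r_[proj('scene',X)[0]-ps,proj('top',X)[0]-pt],[500,0,20]);return r.x,r.fun
def onz(n,p,z):
    from scipy.optimize import least_squares
    return least_squares(lambda X:proj(n,[X[0],X[1],z])[0]-p,[500,0]).x
```

Run:
```python
from h import *
from scipy.optimize import least_squares
np.set_printoptions(precision=2,suppress=True)
s=cv2.imread('pics/scene0.png',0);t=cv2.imread('pics/top0.png',0)
def blob(im,c,th):
    x,y=int(c[0]),int(c[1]);w=18
    m=(im[y-w:y+w,x-w:x+w]<th).astype(np.uint8)
    n,l,st,ce=cv2.connectedComponentsWithStats(m)
    k=1+np.argmax(st[1:,4]);cs,_=cv2.findContours((l==k).astype(np.uint8),0,2)
    M=cv2.moments(cv2.drawContours(np.zeros_like(m),cs,-1,1,-1),True)
    return np.array([M['m10']/M['m00']+x-w,M['m01']/M['m00']+y-w]),st[k]
for nm,cs,ct in(('thick',(346,203),(197,261)),('thin',(305,205),(240,267))):
    a,sa=blob(s,cs,75);b,sb=blob(t,ct,95)
    print(nm,a,b,sa,sb,tri(a,b), onz('top',b,11 if nm=='thick' else 8))
c1=lambda x,y:np.array([145+x/5-.4,155+(y-250)/5-.4]);c2=lambda x,y:np.array([340+x/5-.4,250+(y-275)/5-.4])
obs=[('top',(0,0,62),c2(190.5,511)),
('top','L',c2(190,425)),
('top','T',c2(226,310)),('scene','T',c1(127,308)),
('top','D',c2(208,373)),('scene','D',c1(135,372)),('scene',(0,0,5),c1(161.5,500))]
def model(q):
    x,y,w,a=q;out=[]
    B=lambda v:np.array([x+np.cos(w)*v[0]-np.sin(w)*v[1],y+np.sin(w)*v[0]+np.cos(w)*v[1],v[2]])
    K={'L':(31,0,63),'T':(33-72*np.cos(a),0,65+72*np.sin(a)),'D':(33-33*np.cos(a),0,65+33*np.sin(a))}
    return np.array([proj(n,B(K.get(k,k) if isinstance(k,str) else k))[0]-o for n,k,o in obs])
r=min((least_squares(lambda q:model(q).ravel(),[500,-180,w,1.9]) for w in(-1,0,1)),key=lambda r:r.cost)
print(r.x,'\n',model(r.x)); print('rim z62',onz('top',obs[0][2],62))
```

```text
thick [345.28 202.41] [196.94 260.61] [  8  10  20  16 271] [  8   8  21  20 307] (array([524.05, 151.97,   8.81]), array([-0.06,  0.01, -0.06, -0.02])) [523.74 151.5 ]
thin [304.69 205.33] [239.49 266.6 ] [  8  12  20  14 218] [  8   8  20  21 282] (array([516.19,  67.77,   5.44]), array([-0.09,  0.01, -0.08, -0.02])) [515.86  67.42]
[ 464.87 -192.72    0.01    2.05] 
 [[-0.01  0.03]
 [-0.12  0.17]
 [-0.05 -1.02]
 [-0.58 -0.63]
 [-0.39 -0.82]
 [-0.01 -1.81]
 [-0.36 -1.22]]
rim z62 [ 464.92 -192.73]
```

Create go.py:
```python
import sys,numpy as np
from bench import robot
x,y,z,a=map(float,sys.argv[1:5]);s=robot.sense();R=np.array(s['ee_rot']);p=np.array(s['tcp_pos'])
cur=np.degrees(np.arctan2(R[1,1],R[0,1]))
print('d',np.round(R.T@(np.array([x,y,z])-p),1),'rz',round(cur-a,1),'tcp',p.round(2),'ya',cur.round(2),'t',s['t'],'j6',np.round(s['joints'][5],1))
```

```bash
python3 go.py 523.7 151.5 60 0
```

```text
d [-408.3 -188.3  170.9] rz 64.6 tcp [235.52 496.76 230.71] ya 64.63 t 0.1 j6 81.3
```

The rows are not in the units I measure in: shifts go in shares of 0.6 m and turns go in shares of 360 degrees. I convert before sending: -408.3 mm is -0.6805, -300 mm is -0.5, 64.6 degrees is 0.1794.

Emit:
{"op": "shift_gripper", "data": {
  "plan": [
    [[-0.1667,-0.075,0.0667,0,0,0.0444],[-0.3333,-0.15,0.1333,0,0,0.0889],[-0.5,-0.2333,0.2,0,0,0.1333],[-0.6805,-0.3138,0.2348,0,0,0.1794],[-0.6805,-0.3138,0.2348,0,0,0.1794],[-0.6805,-0.3138,0.2348,0,0,0.1794],[-0.6805,-0.3138,0.2348,0,0,0.1794],[-0.6805,-0.3138,0.2348,0,0,0.1794],[-0.6805,-0.3138,0.2348,0,0,0.1794],[-0.6805,-0.3138,0.2348,0,0,0.1794],[-0.6805,-0.3138,0.2348,0,0,0.1794],[-0.6805,-0.3138,0.2348,0,0,0.1794]]
  ],
  "finger_gap": 60,
  "squeeze": 20
}}

```text
t: 1.3
tcp_pos: [523.6, 151.6, 89.9]
ee_rot: [[0.001, 1.0, -0.001], [1.0, -0.001, 0.0], [0.0, -0.001, -1.0]]
ft_force: [0.2, -0.2, -0.3]
grip_width: 59.8
grip_force: 0.0
```

```bash
python3 go.py 523.7 151.5 9 0
```

```text
d [-0.1  0.2 80.9] rz -0.0 tcp [523.57 151.59  89.93] ya -0.04 t 1.3 j6 97.4
```

In the tool's units: 82 mm is 0.1367, 70 mm is 0.1167.

Emit:
{"op": "shift_gripper", "data": {
  "plan": [
    [[0,0.0003,0.0667,0,0,0],[0,0.0003,0.1167,0,0,0],[0,0.0003,0.1367,0,0,0],[0,0.0003,0.1367,0,0,0],[0,0.0003,0.1367,0,0,0]]
  ]
}}

```text
t: 1.8
tcp_pos: [524.5, 152.6, 9.6]
ee_rot: [[-0.002, 1.0, 0.001], [1.0, 0.002, 0.0], [0.0, 0.001, -1.0]]
ft_force: [-0.0, -0.1, -0.6]
grip_width: 59.7
grip_force: 0.0
```

Emit:
{"op": "shift_gripper", "data": {
  "plan": [
    [[0,0,0,0,0,0],[0,0,0,0,0,0],[0,0,0,0,0,0],[0,0,0,0,0,0],[0,0,0,0,0,0],[0,0,0,0,0,0]]
  ],
  "finger_gap": 30,
  "squeeze": 20
}}

```text
t: 2.4
tcp_pos: [525.0, 152.2, 10.0]
ee_rot: [[-0.001, 1.0, 0.003], [1.0, 0.001, 0.001], [0.001, 0.003, -1.0]]
ft_force: [-1.6, 1.3, 6.0]
grip_width: 38.6
grip_force: 19.5
```

Emit:
{"op": "shift_gripper", "data": {
  "plan": [
    [[0,0,0,0,0,0],[0,0,0,0,0,0],[0,0,0,0,0,0]]
  ],
  "finger_gap": 60,
  "squeeze": 20
}}

```text
t: 2.7
tcp_pos: [524.2, 151.8, 8.6]
ee_rot: [[-0.0, 1.0, 0.0], [1.0, 0.0, -0.0], [-0.0, 0.0, -1.0]]
ft_force: [-0.4, -0.4, 0.5]
grip_width: 60.2
grip_force: 0.0
```

Emit:
{"op": "shift_gripper", "data": {
  "plan": [
    [[0,0,0,0,0,-0.0222],[0,0,0,0,0,-0.0444],[0,0,0,0,0,-0.0667],[0,0,0,0,0,-0.0889],[0,0,0,0,0,-0.1111],[0,0,0,0,0,-0.1333],[0,0,0,0,0,-0.1556],[0,0,0,0,0,-0.1778],[0,0,0,0,0,-0.2],[0,0,0,0,0,-0.2222],[0,0,0,0,0,-0.2444],[0,0,0,0,0,-0.25]]
  ]
}}

```text
t: 3.9
tcp_pos: [524.1, 151.8, 8.4]
ee_rot: [[-1.0, -0.005, -0.0], [-0.005, 1.0, -0.0], [0.0, -0.0, -1.0]]
ft_force: [0.1, -0.7, -0.2]
grip_width: 60.2
grip_force: 0.0
```

Emit:
{"op": "shift_gripper", "data": {
  "plan": [
    [[0,0,0,0,0,0],[0,0,0,0,0,0],[0,0,0,0,0,0],[0,0,0,0,0,0],[0,0,0,0,0,0],[0,0,0,0,0,0]]
  ],
  "finger_gap": 30,
  "squeeze": 30
}}

```text
t: 4.5
tcp_pos: [524.1, 151.8, 8.6]
ee_rot: [[-1.0, -0.0, 0.0], [-0.0, 1.0, -0.0], [-0.0, -0.0, -1.0]]
ft_force: [-1.8, -0.6, 5.5]
grip_width: 38.0
grip_force: 30.3
```

In the tool's units: -80 mm is -0.1333, -40 mm is -0.0667.

Emit:
{"op": "shift_gripper", "data": {
  "plan": [
    [[0,0,-0.0667,0,0,0],[0,0,-0.1333,0,0,0]]
  ]
}}

```text
t: 4.7
tcp_pos: [523.2, 151.7, 88.3]
ee_rot: [[-1.0, -0.0, -0.003], [-0.0, 1.0, -0.0], [0.003, -0.0, -1.0]]
ft_force: [1.5, 0.5, 0.2]
grip_width: 38.2
grip_force: 30.5
```

```bash
python3 go.py 465.2 -192.5 100 90
```

```text
d [  58.1 -344.2  -11.4] rz 0.0 tcp [523.22 151.71  88.26] ya 90.0 t 4.7 j6 7.3
```

In the tool's units: -344.2 mm is -0.5737, -330 mm is -0.55.

Emit:
{"op": "shift_gripper", "data": {
  "plan": [
    [[0.0133,-0.08,-0.02,0,0,0],[0.0267,-0.1583,-0.02,0,0,0],[0.0417,-0.2367,-0.02,0,0,0],[0.055,-0.3167,-0.02,0,0,0],[0.0683,-0.3967,-0.02,0,0,0],[0.0833,-0.4767,-0.02,0,0,0],[0.0917,-0.55,-0.02,0,0,0],[0.0975,-0.5737,-0.02,0,0,0],[0.0975,-0.5737,-0.02,0,0,0],[0.0975,-0.5737,-0.02,0,0,0],[0.0975,-0.5737,-0.02,0,0,0]]
  ]
}}

```text
t: 5.8
tcp_pos: [465.8, -191.1, 100.3]
ee_rot: [[-1.0, -0.002, -0.0], [-0.002, 1.0, 0.0], [0.0, 0.0, -1.0]]
ft_force: [0.3, -0.2, -0.5]
grip_width: 38.2
grip_force: 30.5
```

```bash
python3 go.py 465.2 -192.5 75 90
```

```text
d [ 0.6 -1.4 25.3] rz 0.1 tcp [ 465.84 -191.12  100.27] ya 90.1 t 5.8 j6 -32.0
```

Emit:
{"op": "shift_gripper", "data": {
  "plan": [
    [[0.0008,-0.0008,0.0167,0,0,0],[0.0008,-0.0008,0.0417,0,0,0],[0.0008,-0.0008,0.0417,0,0,0],[0.0008,-0.0008,0.0417,0,0,0]]
  ]
}}

```text
t: 6.2
tcp_pos: [465.2, -192.1, 75.1]
ee_rot: [[-1.0, -0.002, -0.001], [-0.002, 1.0, 0.001], [0.001, 0.001, -1.0]]
ft_force: [0.7, -0.2, -0.4]
grip_width: 38.0
grip_force: 30.5
```

Run:
```python
from h import *
s=save('scene','pics/s1.png');t=save('top','pics/t1.png')
R=lambda im,x,y,w,h,k:cv2.resize(im[y:y+h,x:x+w,::-1],None,fx=k,fy=k,interpolation=cv2.INTER_CUBIC)
p=np.hstack([R(s,145,140,78,100,5),R(t,335,230,78,100,5)]);cv2.imwrite('pics/c3.png',p)
```

```bash
python3 go.py 465.2 -192.5 75 90
```

```text
d [0.4 0.1 0.7] rz 0.1 tcp [ 465.59 -192.64   75.74] ya 90.06 t 6.3 j6 -32.1
```

View pics/c3.png

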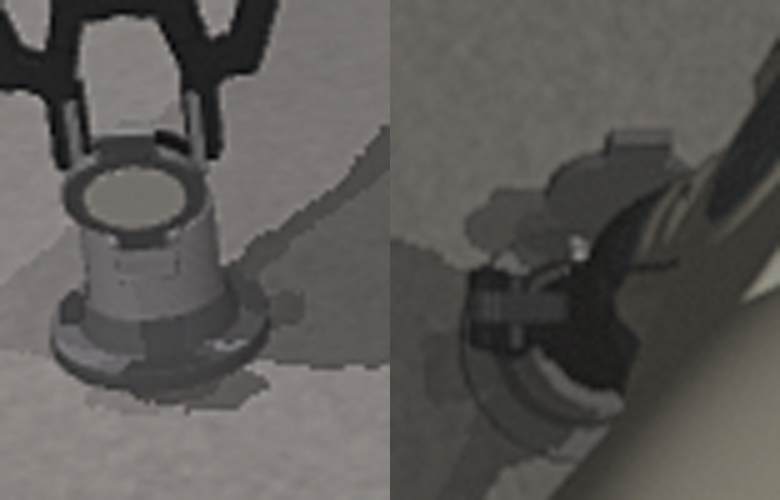

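Run:
```python
from h import *
for X in([465.2,-192.5,80],[465.2,-192.5,40],[465.2,-192.5,62],[465.2,-192.5,5]): print(X,(proj('scene',X)[0]-[145,140]+.4)*5,(proj('top',X)[0]-[335,230]+.4)*5+[390,0])
```

```text
[465.2, -192.5, 80] [139.73381871 160.57193689] [614.98575844 332.0803119 ]
[465.2, -192.5, 40] [150.87094858 246.76984481] [592.98846018 338.85702199]
[465.2, -192.5, 62] [144.80375813 199.81168506] [604.85625482 335.20090919]
[465.2, -192.5, 5] [160.2412169  319.29279589] [575.18311627 344.34231626]
```

In the tool's units: 8 mm is 0.0133, 6 mm is 0.01.

Emit:
{"op": "shift_gripper", "data": {
  "plan": [
    [[0.0007,0.0002,0.005,0,0,0],[0.0007,0.0002,0.01,0,0,0],[0.0007,0.0002,0.0133,0,0,0],[0.0007,0.0002,0.0133,0,0,0]]
  ]
}}

```text
t: 6.7
tcp_pos: [464.7, -192.7, 67.1]
ee_rot: [[-1.0, -0.0, -0.0], [-0.0, 1.0, 0.0], [0.0, 0.0, -1.0]]
ft_force: [-0.7, 0.1, 0.7]
grip_width: 38.2
grip_force: 30.5
```

Emit:
{"op": "shift_gripper", "data": {
  "plan": [
    [[0,0,0.0017,0,0,0],[0,0,0.0033,0,0,0],[0,0,0.0033,0,0,0]]
  ]
}}

```text
t: 7.0
tcp_pos: [464.8, -192.7, 65.3]
ee_rot: [[-1.0, -0.0, -0.0], [-0.0, 1.0, 0.0], [0.0, 0.0, -1.0]]
ft_force: [-0.5, 0.7, -0.3]
grip_width: 37.9
grip_force: 30.5
```

```bash
python3 go.py 465.2 -192.5 64.5 90
```

```text
d [-0.4  0.2  0.8] rz 0.0 tcp [ 464.83 -192.74   65.27] ya 90.02 t 7.0 j6 -32.1
```

In the tool's units: 2 mm is 0.0033, 1 mm is 0.0017.

Emit:
{"op": "shift_gripper", "data": {
  "plan": [
    [[0,0,0.0017,0,0,0],[0,0,0.0033,0,0,0],[0,0,0.0033,0,0,0],[0,0,0.0033,0,0,0]]
  ]
}}

```text
t: 7.4
tcp_pos: [464.9, -192.7, 63.4]
ee_rot: [[-1.0, -0.001, -0.0], [-0.001, 1.0, 0.0], [0.0, 0.0, -1.0]]
ft_force: [-0.2, 0.2, -0.9]
grip_width: 38.2
grip_force: 30.5
```

```bash
python3 go.py 465.2 -192.5 64.5 90
```

```text
d [-0.3  0.2 -1.1] rz 0.0 tcp [ 464.87 -192.72   63.36] ya 90.03 t 7.4 j6 -32.1
```

Emit:
{"op": "shift_gripper", "data": {
  "plan": [
    [[0,0,0,0,0,0],[0,0,0,0,0,0],[0,0,0,0,0,0],[0,0,0,0,0,0]]
  ],
  "finger_gap": 60
}}

```text
t: 7.8
tcp_pos: [464.9, -192.8, 63.4]
ee_rot: [[-1.0, -0.001, 0.0], [-0.001, 1.0, -0.0], [-0.0, -0.0, -1.0]]
ft_force: [-0.8, -0.6, -0.4]
grip_width: 59.6
grip_force: 0.0
```

Emit:
{"op": "shift_gripper", "data": {
  "plan": [
    [[0,0,-0.05,0,0,0],[0,0,-0.0833,0,0,0],[0,0.0767,-0.0833,0,0,0],[0,0.1533,-0.0833,0,0,0],[0,0.2333,-0.0833,0,0,0],[0,0.3133,-0.0833,0,0,0],[0,0.3833,-0.0833,0,0,0],[0,0.4333,-0.0833,0,0,0],[0,0.4333,-0.0833,0,0,0],[0,0.4333,-0.0833,0,0,0]]
  ]
}}

```text
t: 8.8
tcp_pos: [464.6, 67.7, 113.4]
ee_rot: [[-1.0, -0.003, 0.0], [-0.003, 1.0, -0.0], [-0.0, -0.0, -1.0]]
ft_force: [0.5, -0.4, -0.3]
grip_width: 59.6
grip_force: 0.0
```

Run:
```python
from h import *
t=save('top','pics/t2.png')
R=lambda im,x,y,w,h,k:cv2.resize(im[y:y+h,x:x+w,::-1],None,fx=k,fy=k,interpolation=cv2.INTER_CUBIC)
t0=cv2.imread('pics/top0.png')[:,:,::-1]
cv2.imwrite('pics/c4.png',np.hstack([R(t0,355,275,45,45,8),R(t,355,275,45,45,8)]))
```

```bash
python3 go.py 516.2 67.7 60 0
```

```text
d [-51.4   0.6  53.4] rz 90.1 tcp [464.78  67.04 113.4 ] ya 90.06 t 8.85 j6 -2.1
```

View pics/c4.png

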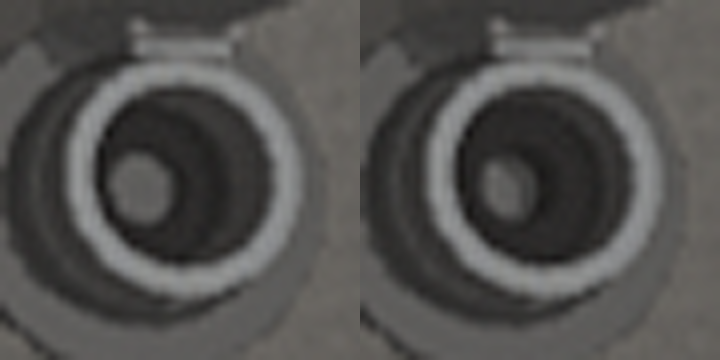

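In the tool's units: 80 mm is 0.1333, 75 mm is 0.125, 90 degrees is 0.25.

Emit:
{"op": "shift_gripper", "data": {
  "plan": [
    [[-0.0167,0.001,0.0167,0,0,0.0222],[-0.0417,0.001,0.0333,0,0,0.0444],[-0.0667,0.001,0.05,0,0,0.0667],[-0.0857,0.001,0.0667,0,0,0.0889],[-0.0857,0.001,0.0833,0,0,0.1111],[-0.0857,0.001,0.1,0,0,0.1333],[-0.0857,0.001,0.1167,0,0,0.1556],[-0.0857,0.001,0.125,0,0,0.1778],[-0.0857,0.001,0.1333,0,0,0.2],[-0.0857,0.001,0.1333,0,0,0.2222],[-0.0857,0.001,0.1333,0,0,0.2444],[-0.0857,0.001,0.1333,0,0,0.25]]
  ]
}}

```text
t: 10.05
tcp_pos: [516.3, 66.2, 33.2]
ee_rot: [[0.007, 1.0, -0.0], [1.0, -0.007, -0.0], [-0.0, -0.0, -1.0]]
ft_force: [-0.6, -0.5, 0.5]
grip_width: 60.0
grip_force: 0.0
```

```bash
python3 go.py 516.2 67.7 6.2 0
```

```text
d [ 1.5 -0.1 27. ] rz -0.4 tcp [516.31  66.24  33.24] ya -0.39 t 10.05 j6 88.5
```

In the tool's units: 27 mm is 0.045, 22 mm is 0.0367.

Emit:
{"op": "shift_gripper", "data": {
  "plan": [
    [[0.0017,0,0.02,0,0,0],[0.0017,0,0.0367,0,0,0],[0.0017,0,0.045,0,0,0],[0.0017,0,0.045,0,0,0],[0.0017,0,0.045,0,0,0]]
  ]
}}

```text
t: 10.55
tcp_pos: [516.1, 68.8, 6.1]
ee_rot: [[-0.001, 1.0, -0.001], [1.0, 0.001, -0.0], [-0.0, -0.001, -1.0]]
ft_force: [-0.2, 0.4, -0.1]
grip_width: 59.9
grip_force: 0.0
```

Emit:
{"op": "shift_gripper", "data": {
  "plan": [
    [[0,0,0,0,0,0],[0,0,0,0,0,0],[0,0,0,0,0,0],[0,0,0,0,0,0],[0,0,0,0,0,0],[0,0,0,0,0,0]]
  ],
  "finger_gap": 30,
  "squeeze": 20
}}

```text
t: 11.15
tcp_pos: [516.4, 68.9, 6.8]
ee_rot: [[-0.001, 1.0, 0.001], [1.0, 0.001, 0.0], [0.0, 0.001, -1.0]]
ft_force: [-1.1, 0.9, 5.1]
grip_width: 38.4
grip_force: 20.2
```

Emit:
{"op": "shift_gripper", "data": {
  "plan": [
    [[0,0,0,0,0,0],[0,0,0,0,0,0],[0,0,0,0,0,0]]
  ],
  "finger_gap": 60,
  "squeeze": 20
}}

```text
t: 11.45
tcp_pos: [516.0, 68.9, 6.2]
ee_rot: [[-0.001, 1.0, -0.0], [1.0, 0.001, 0.0], [0.0, -0.0, -1.0]]
ft_force: [0.7, -0.5, 0.2]
grip_width: 60.3
grip_force: 0.0
```

Emit:
{"op": "shift_gripper", "data": {
  "plan": [
    [[0,0,0,0,0,-0.0222],[0,0,0,0,0,-0.0444],[0,0,0,0,0,-0.0667],[0,0,0,0,0,-0.0889],[0,0,0,0,0,-0.1111],[0,0,0,0,0,-0.1333],[0,0,0,0,0,-0.1556],[0,0,0,0,0,-0.1778],[0,0,0,0,0,-0.2],[0,0,0,0,0,-0.2222],[0,0,0,0,0,-0.2444],[0,0,0,0,0,-0.25]]
  ]
}}

```text
t: 12.65
tcp_pos: [516.1, 68.9, 6.2]
ee_rot: [[-1.0, -0.006, -0.0], [-0.006, 1.0, -0.0], [0.0, 0.0, -1.0]]
ft_force: [-0.8, 0.5, -0.5]
grip_width: 60.3
grip_force: 0.0
```

```bash
python3 go.py 516.2 67.7 6.2 90
```

```text
d [-0.1 -1.2  0. ] rz 0.3 tcp [516.06  68.85   6.23] ya 90.32 t 12.65 j6 -2.0
```

Emit:
{"op": "shift_gripper", "data": {
  "plan": [
    [[0,0,0,0,0,0],[0,0,0,0,0,0],[0,0,0,0,0,0],[0,0,0,0,0,0],[0,0,0,0,0,0],[0,0,0,0,0,0]]
  ],
  "finger_gap": 30,
  "squeeze": 30
}}

```text
t: 13.25
tcp_pos: [516.1, 68.9, 6.5]
ee_rot: [[-1.0, -0.0, 0.0], [-0.0, 1.0, -0.0], [-0.0, -0.0, -1.0]]
ft_force: [-1.2, -0.6, 5.2]
grip_width: 38.1
grip_force: 30.0
```

```bash
python3 go.py 464.9 -192.7 100 90
```

```text
d [  51.3 -261.6  -93.5] rz 0.0 tcp [516.1   68.88   6.52] ya 90.01 t 13.25 j6 -1.6
```

Emit:
{"op": "shift_gripper", "data": {
  "plan": [
    [[0,0,-0.0667,0,0,0],[0,0,-0.1333,0,0,0],[0,0,-0.1567,0,0,0],[0,0,-0.1567,0,0,0]]
  ]
}}

```text
t: 13.65
tcp_pos: [517.5, 68.8, 102.4]
ee_rot: [[-1.0, -0.0, 0.004], [-0.0, 1.0, -0.0], [-0.004, -0.0, -1.0]]
ft_force: [0.5, -0.5, -0.8]
grip_width: 38.1
grip_force: 30.4
```

```bash
python3 go.py 464.9 -192.7 100 90
```

```text
d [  52.7 -261.5    2.3] rz 0.0 tcp [517.5   68.83 102.45] ya 90.02 t 13.65 j6 -1.7
```

In the tool's units: -261.5 mm is -0.4358, -255 mm is -0.425.

Emit:
{"op": "shift_gripper", "data": {
  "plan": [
    [[0.015,-0.075,0,0,0,0],[0.03,-0.15,0,0,0,0],[0.045,-0.225,0,0,0,0],[0.06,-0.3,0,0,0,0],[0.075,-0.375,0,0,0,0],[0.0853,-0.425,0,0,0,0],[0.0853,-0.4358,0,0,0,0],[0.0853,-0.4358,0,0,0,0],[0.0853,-0.4358,0,0,0,0],[0.0853,-0.4358,0.025,0,0,0],[0.0853,-0.4358,0.045,0,0,0],[0.0853,-0.4358,0.045,0,0,0]]
  ]
}}

```text
t: 14.85
tcp_pos: [464.5, -190.7, 72.0]
ee_rot: [[-1.0, -0.002, -0.002], [-0.002, 1.0, 0.002], [0.002, 0.002, -1.0]]
ft_force: [-0.4, -0.0, -0.8]
grip_width: 38.1
grip_force: 30.4
```

Emit:
{"op": "shift_gripper", "data": {
  "plan": [
    [[0,0,0,0,0,0],[0,0,0,0,0,0]]
  ]
}}

```text
t: 15.05
tcp_pos: [465.5, -192.2, 73.9]
ee_rot: [[-1.0, -0.002, 0.001], [-0.002, 1.0, -0.0], [-0.001, -0.0, -1.0]]
ft_force: [-0.5, -0.4, -0.8]
grip_width: 37.8
grip_force: 30.4
```

```bash
python3 go.py 464.9 -192.7 65 90
```

```text
d [ 0.6 -0.5  8.9] rz 0.1 tcp [ 465.54 -192.18   73.95] ya 90.09 t 15.05 j6 -32.1
```

In the tool's units: 7 mm is 0.0117, 4 mm is 0.0067.

Emit:
{"op": "shift_gripper", "data": {
  "plan": [
    [[0.0005,-0.0005,0.0067,0,0,0],[0.0005,-0.0005,0.0117,0,0,0],[0.0005,-0.0005,0.0117,0,0,0],[0.0005,-0.0005,0.0117,0,0,0]]
  ]
}}

```text
t: 15.45
tcp_pos: [464.7, -193.0, 66.3]
ee_rot: [[-1.0, -0.0, -0.0], [-0.0, 1.0, 0.0], [0.0, 0.0, -1.0]]
ft_force: [-0.2, 0.1, -0.6]
grip_width: 37.6
grip_force: 30.4
```

```bash
python3 go.py 464.9 -192.7 62.3 90
```

```text
d [-0.2  0.3  4. ] rz 0.0 tcp [ 464.7  -192.96   66.31] ya 90.02 t 15.45 j6 -32.1
```

Emit:
{"op": "shift_gripper", "data": {
  "plan": [
    [[-0.0003,0.0003,0.0017,0,0,0],[-0.0003,0.0003,0.0033,0,0,0],[-0.0003,0.0003,0.005,0,0,0],[-0.0003,0.0003,0.0067,0,0,0],[-0.0003,0.0003,0.0067,0,0,0],[-0.0003,0.0003,0.0067,0,0,0]]
  ]
}}

```text
t: 16.05
tcp_pos: [465.0, -192.8, 62.3]
ee_rot: [[-1.0, -0.0, -0.0], [-0.0, 1.0, 0.0], [0.0, 0.0, -1.0]]
ft_force: [-0.5, 0.5, -0.6]
grip_width: 37.7
grip_force: 30.4
```

```bash
python3 go.py 464.9 -192.7 62.3 90
```

```text
d [0.1 0.1 0. ] rz 0.0 tcp [ 464.96 -192.77   62.35] ya 90.03 t 16.05 j6 -32.1
```

Emit:
{"op": "shift_gripper", "data": {
  "plan": [
    [[0,0,0,0,0,0],[0,0,0,0,0,0],[0,0,0,0,0,0],[0,0,0,0,0,0]]
  ],
  "finger_gap": 60
}}

```text
t: 16.45
tcp_pos: [465.0, -192.8, 62.4]
ee_rot: [[-1.0, -0.001, 0.0], [-0.001, 1.0, -0.0], [-0.0, -0.0, -1.0]]
ft_force: [0.6, 0.6, 0.3]
grip_width: 60.0
grip_force: 0.0
```

Emit:
{"op": "shift_gripper", "data": {
  "plan": [
    [[0,0,-0.05,0,0,0],[0,0,-0.1,0,0,0],[0,0.0767,-0.1667,0,0,0],[0,0.1333,-0.2,0,0,0],[0,0.2,-0.2,0,0,0],[0,0.2667,-0.2,0,0,0],[0,0.3333,-0.2,0,0,0],[0,0.3333,-0.2,0,0,0],[0,0.3333,-0.2,0,0,0]]
  ],
  "finger_gap": 60
}}

```text
t: 17.35
tcp_pos: [464.8, 7.9, 182.5]
ee_rot: [[-1.0, -0.003, 0.0], [-0.003, 1.0, -0.0], [-0.0, -0.0, -1.0]]
ft_force: [0.7, -0.1, 0.8]
grip_width: 60.0
grip_force: 0.0
```

Run:
```python
from h import *
t=save('top','pics/t3.png');s=save('scene','pics/s3.png')
R=lambda im,x,y,w,h,k:cv2.resize(im[y:y+h,x:x+w,::-1],None,fx=k,fy=k,interpolation=cv2.INTER_CUBIC)
cv2.imwrite('pics/c5.png',np.hstack([R(t,355,275,45,45,8),R(s,155,155,45,45,8)]))
```

```bash
python3 go.py 580 -192.7 182 90
```

```text
d [-115.  -199.3    0.4] rz 0.0 tcp [464.98   6.61 182.35] ya 90.01 t 17.45 j6 -9.5
```

View pics/c5.png

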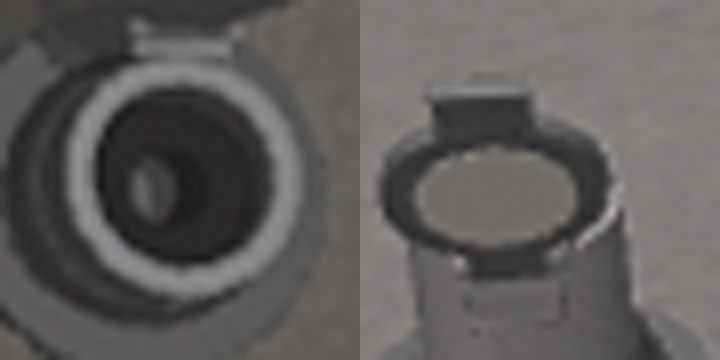

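In the tool's units: -199.3 mm is -0.3322, -190 mm is -0.3167.

Emit:
{"op": "shift_gripper", "data": {
  "plan": [
    [[-0.0667,-0.0333,0,0,0,0],[-0.1333,-0.0667,0,0,0,0],[-0.1917,-0.1167,0,0,0,0],[-0.1917,-0.1917,0,0,0,0],[-0.1917,-0.2583,0,0,0,0],[-0.1917,-0.3167,0,0,0,0],[-0.1917,-0.3322,0,0,0,0],[-0.1917,-0.3322,0.0333,0,0,0],[-0.1917,-0.3322,0.0833,0,0,0],[-0.1917,-0.3322,0.1283,0,0,0],[-0.1917,-0.3322,0.1283,0,0,0],[-0.1917,-0.3322,0.1283,0,0,0]]
  ],
  "finger_gap": 0,
  "squeeze": 20
}}

```text
t: 18.65
tcp_pos: [579.8, -192.5, 105.8]
ee_rot: [[-1.0, 0.0, -0.001], [0.0, 1.0, 0.0], [0.001, 0.0, -1.0]]
ft_force: [0.3, -0.6, 1.0]
grip_width: -0.4
grip_force: 0.0
```

```bash
python3 go.py 515 -192.7 105 90
```

```text
d [64.8 -0.2  0.8] rz -0.0 tcp [ 579.77 -192.5   105.76] ya 89.98 t 18.65 j6 -26.2
```

Push the cap over the top.

Emit:
{"op": "shift_gripper", "data": {
  "plan": [
    [[0.0333,0,0,0,0,0],[0.0583,0,0,0,0,0],[0.075,0,0,0,0,0],[0.0917,0,0,0,0,0],[0.1083,0,0,0,0,0],[0.125,0,0,0,0,0],[0.1417,0,0,0,0,0],[0.1583,0,0,0,0,0],[0.17,0,0,0,0,0],[0.1833,0,0,0,0,0],[0.1833,0,0,0,0,0]]
  ]
}}

```text
t: 19.75
tcp_pos: [469.0, -192.0, 105.4]
ee_rot: [[-1.0, -0.0, -0.001], [-0.0, 1.0, 0.0], [0.001, 0.0, -1.0]]
ft_force: [0.2, 0.3, 0.7]
grip_width: 0.2
grip_force: 0.0
```

```bash
python3 go.py 455 -192.7 90 90
```

```text
d [13.9 -0.7 15.4] rz 0.0 tcp [ 468.95 -191.97  105.4 ] ya 90.0 t 19.75 j6 -31.8
```

In the tool's units: 34 mm is 0.0567, 29 mm is 0.0483.

Emit:
{"op": "shift_gripper", "data": {
  "plan": [
    [[0.0117,0,0.0117,0,0,0],[0.0233,0,0.025,0,0,0],[0.0267,0,0.0367,0,0,0],[0.03,0,0.0483,0,0,0],[0.0317,0,0.0567,0,0,0],[0.0317,0,0.0567,0,0,0]]
  ]
}}

```text
t: 20.35
tcp_pos: [450.6, -191.8, 70.5]
ee_rot: [[-1.0, -0.0, -0.001], [-0.0, 1.0, 0.001], [0.001, 0.001, -1.0]]
ft_force: [-0.1, -0.4, 0.7]
grip_width: 0.1
grip_force: 0.0
```

Emit:
{"op": "shift_gripper", "data": {
  "plan": [
    [[0,0,0.0017,0,0,0],[0,0,0.0033,0,0,0],[0,0,0.0042,0,0,0],[0,0,0.0042,0,0,0]]
  ]
}}

```text
t: 20.75
tcp_pos: [451.2, -192.1, 69.0]
ee_rot: [[-1.0, -0.001, 0.0], [-0.001, 1.0, -0.0], [-0.0, -0.0, -1.0]]
ft_force: [-0.1, -0.3, -0.3]
grip_width: -0.4
grip_force: 0.2
```

In the tool's units: 1.5 mm is 0.0025, 1 mm is 0.0017.

Emit:
{"op": "shift_gripper", "data": {
  "plan": [
    [[0,0,0.0008,0,0,0],[0,0,0.0017,0,0,0],[0,0,0.0025,0,0,0],[0,0,0.0025,0,0,0],[0,0,0.0025,0,0,0]]
  ]
}}

```text
t: 21.25
tcp_pos: [451.2, -192.2, 68.6]
ee_rot: [[-1.0, -0.001, 0.001], [-0.001, 1.0, -0.001], [-0.001, -0.001, -1.0]]
ft_force: [-3.6, 1.0, 13.2]
grip_width: -0.2
grip_force: 7.0
```

13 N with the tip stopped at 68.6 mm: the cap is against the rim. Back off and look.

In the tool's units: 200 mm is 0.3333, 180 mm is 0.3.

Emit:
{"op": "shift_gripper", "data": {
  "plan": [
    [[0,0,-0.05,0,0,0],[0,0,-0.1167,0,0,0],[0,0,-0.1833,0,0,0],[0,0.075,-0.1833,0,0,0],[0,0.15,-0.1833,0,0,0],[0,0.225,-0.1833,0,0,0],[0,0.3,-0.1833,0,0,0],[0,0.3333,-0.1833,0,0,0],[0,0.3333,-0.1833,0,0,0],[0,0.3333,-0.1833,0,0,0]]
  ]
}}

```text
t: 22.25
tcp_pos: [450.9, 8.1, 177.4]
ee_rot: [[-1.0, -0.002, 0.0], [-0.002, 1.0, -0.0], [-0.0, -0.0, -1.0]]
ft_force: [-0.4, -0.7, -0.5]
grip_width: -0.4
grip_force: 0.0
```

Run:
```python
from h import *
t=save('top','pics/t4.png');s=save('scene','pics/s4.png')
R=lambda im,x,y,w,h,k:cv2.resize(im[y:y+h,x:x+w,::-1],None,fx=k,fy=k,interpolation=cv2.INTER_CUBIC)
cv2.imwrite('pics/c6.png',np.hstack([R(t,335,245,75,90,5),R(s,140,140,75,90,5)]))
```

```text
(no output)
```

View pics/c6.png

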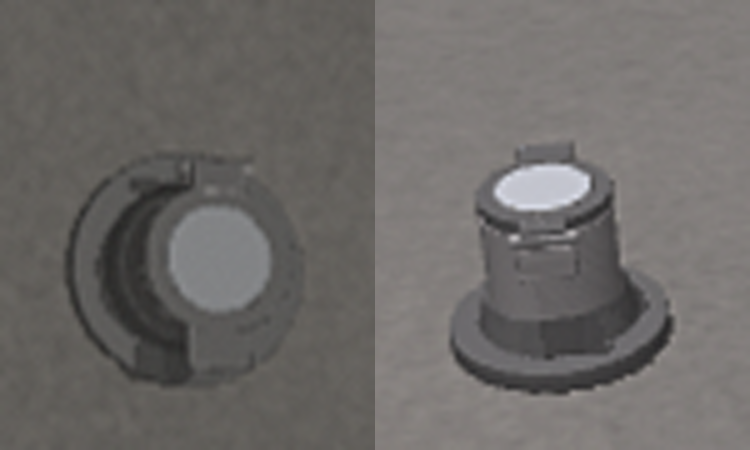

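The last pictures show the cap level and seated on the rim (top view centre about (220,260) in the crop), with the arm clear.

```bash
python3 -c "
from bench import robot
print(robot.finish_job())"
```

```text
the job is handed in; nothing more can be done
None
```

Job handed in at about 22 s: the thick ring then the thin ring were dropped into the bucket, and pictures after each drop showed them lying flat; the cap was pressed shut (13 N against the rim), the wide ring, rack, jar and glove box were never approached, and no verdict was returned.

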